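# Check a spacer sleeve on the tapered step gauge

## Robot

A 6-joint arm with a two-finger parallel gripper is mounted at the origin on the work surface. World frame = base frame: x ahead of the robot, y to its left, z up, the work surface at z = 0. Lengths are in m, angles in rad, forces in N, time in s.
With the tool pointing down it reaches from about 0.25 to 0.725 m from the base axis. Payload 4 kg.
Tool frame: the origin (TCP) lies between the finger pads; the fingertips stand 14 mm ahead of it and the grasp point (between the pads) lies 5 mm behind it; z points along the fingers, y is the line along which they close (so a half turn about z gives the same grasp; the last joint's range is limited). The gripper opens to 85 mm and grips with 20 to 120 N. Pads are 22 mm wide; open, the fingers measure 114 mm over their backs; the gripper's body (76 mm by 85 mm) begins 54 mm behind the grasp point. The pads swing forward as they close: fully open they stand 13 mm farther back than shut.
Start: joints at [1.223, 0.241, 0.005, 1.335, 0, 1.571], TCP at [0.17, 0.47, 0.245] pointing down, gripper open.
Joint ranges: [-2.72, 2.72], [-1.05, 1.87], [-1.09, 1.28], [-1.99, 2.15], [-1.42, 1.44], [-3.14, 3.14]. Speed limits (rad/s): [2.79, 2.79, 3.14, 3.14, 3.14, 3.14].

## Interface

Orientations are given as a 3x3 rotation matrix whose columns are the frame's x, y, z axes.
In Python, from station import sensors, eyes, bot gives the robot as it stands.
- The arm moves only by the tool send_rows, never from a script. Its argument "commands" is a list of rows, each a list of 3 entries, a list of its own where there are three numbers: the shift along the tool's x, y, z in mm, then the turn, a rotation vector about the tool's x, y, z in rad, then the finger opening in mm, from 0 to 85.4. A call has 1 to 5 rows; each row shifts and turns the commanded pose from where the row before left it, along the tool's axes as they then stand; what a row does not reach is not made up. A row lasts 1/10 s, in which the tool goes at most 50 mm and 8.59 degrees, less where a joint would pass 70% of its speed; a pose out of reach is approached as far as the arm can. A call is refused whole if a number of a shift passes 50 or a number of a turn 0.15, either way. A call with a gripper value outside its range is refused whole. The fingers move at their own pace and stop on an object; the grip force is fixed at half the most. Time passes only in rows, so rows that do not move let the fingers close. It gives the time, the measured TCP pose, the force, the opening and the grip force at its end, in the units of the state.
- sensors.observe(): the state, without advancing time (a new reading comes with each control period).
- eyes.capture(name): name is "scene" or "top" or "wrist"; returns the picture (384x512x3 uint8, red, green, blue); there is no depth.
- eyes.camera_model(name): a dict with "fx", "fy", "cx", "cy" (pixels), "origin" and "attitude" of the camera in the world. Camera axes: x right, y up, looking along -z (the intrinsics and any distortion apply to the point x, -y, -z); pixel columns grow to the right and rows downward; lengths in m; the calibration is good to about 2 mm. A picture is of the moment at which its call begins: read the wrist's pose just before it. camera_model takes no time and is no camera call; for the wrist camera it gives the pose at the moment of the call.
- bot.close_job(): hands the job in; it is judged then, once.
The state is a dict: "clock": time; "joints": joint angles; "joint_velocities": joint speeds; "joint_efforts": joint torques, N m; "tool_pos": TCP position; "tcp_rot": TCP orientation; "ft_force": force on the tool from outside, world axes, zero at the start; "torque": the same for the moment, N m; "opening": opening from 0.0 (shut) to 1.0 (fully open); "grasp_force": force on a finger pad.
Only numpy, scipy, OpenCV 4.12 (cv2) and the standard library are available. Lean on these libraries where they do the work, as an engineer would, in place of code of your own. Each camera call takes 0.05 s, during which the arm holds its last target. There are 200 camera calls.

## Task

Three silver-grey aluminium spacer sleeves of equal outside size lie loose on the green bench. Take the one that belongs on the yellow step of the tapered gauge (the one with the middle-sized hole), keep hold of it while you slide it down over the gauge from the top until it stops level and fully home on the yellow step, then let go and draw clear. Do not drop it onto the gauge, and leave the other two sleeves lying where they are.

Things in the scene. Friction and masses are not known exactly. Their poses are not given: they have to be found in the camera images.
- gauge: Upright round gauge fixed to the bench, 92 mm tall; origin: centre of its underside, z up its axis. From below: dark disc 90 mm wide; blue step 54 mm wide, flat top at height 27; yellow step 42 mm wide, flat top at 52; steel neck 34 mm wide to 58; steel cone with a red band, to 8 mm wide at the tip. Sleeves stop: 46 hole on blue, 36 hole on yellow (its centre then 67 up), 26 hole at red.
- sleeve36_center (a point): Centre (half-way up) of the aluminium sleeve with the middle-sized hole: upright tube 56 mm outside, 36 mm hole (wall 10 mm), 30 mm tall, about 0.12 kg, standing on the bench. z axis along the hole. This is the one for the yellow step.
- sleeve26_center (a point): Centre of the aluminium sleeve with the smallest hole: 56 mm outside, 26 mm hole (wall 15 mm), 30 mm tall. Leave it where it is.
- sleeve46_center (a point): Centre of the aluminium sleeve with the largest hole: 56 mm outside, 46 mm hole (wall 5 mm), 30 mm tall. Leave it where it is.
There are look-alikes about, which are no part of the job. Several things look just like the gauge: the one meant starts farthest to the robot's left. What is shaped like the part that bears sleeve36_center but red is not meant.

How it is judged:
At the end, for the whole second after the job is handed in: The sleeve with the 36 mm hole is round the gauge, its centre within 8 mm of the gauge's axis and 62 to 72 mm above the gauge's underside (resting on the yellow step), within 10 degrees of level, at rest; the other two sleeves are within 30 mm of where they started (horizontal distance between sleeve36_center and gauge below 0.008 m and z of sleeve36_center in the frame of gauge between 0.062 and 0.072 m and angle between sleeve36_center's own z axis and vertical below 0.18 rad and linear speed of sleeve36 below 0.02 m/s and distance of each of sleeve26_center, sleeve46_center from where it was at the start of the episode below 0.03 m); the robot touches nothing.
It fails at once if the middle sleeve is let go over the gauge while its centre is more than 95 mm above the bench (dropped instead of slid down) (horizontal distance between sleeve36_center and gauge below 0.03 m and height (world z) of sleeve36_center above 0.095 m and contact force between the fingers and sleeve36 below 0.05 N).
It fails at once if one of the other two sleeves is moved more than 30 mm (distance of any of sleeve26_center, sleeve46_center from where it was at the start of the episode above 0.03 m).
It also fails if it takes over 38 s, if anything falls off the work surface, if the arm or the gripper's body presses on something with over 40 N, if the wrist force passes 120 N, or if a joint passes its speed limit or range.

## Working session

There is one attempt and no reset: what is moved stays moved. The work goes in short steps, Python scripts to look and compute and a tool call to move; the robot and the scene stay as the last step left them, time stands still between calls to the robot, and variables do not carry over. Pictures are saved under pics/ and viewed, at most 10 in all, crops included, and the job is handed in when it is done.

Besides the shell and the picture viewer there is one more tool, called as name(argument=value, ...) on one line, values as JSON. send_rows: Moves the arm, as the interface text tells. Its arguments: {"type":"object","properties":{"commands":{"type":"array"}},"required":["commands"]}

```bash
mkdir -p pics
cat > h.py <<'E'
import numpy as np,cv2
from station import sensors,eyes,bot
def ray(m,u,v):
    d=np.array(m["attitude"])@np.array([(u-m["cx"])/m["fx"],-(v-m["cy"])/m["fy"],-1.]);return np.array(m["origin"]),d
def onz(m,u,v,z):
    o,d=ray(m,u,v);return o+d*(z-o[2])/d[2]
def px(m,p):
    c=np.array(m["attitude"]).T@(np.array(p)-np.array(m["origin"]));return m["cx"]+m["fx"]*c[0]/-c[2],m["cy"]-m["fy"]*c[1]/-c[2]
E
python3 - <<'E'
from h import *
np.set_printoptions(precision=4,suppress=True)
for n in("top","scene"):
    im=eyes.capture(n);cv2.imwrite(f"pics/{n}0.png",im[:,:,::-1]);m=eyes.camera_model(n);print(m)
s=sensors.observe();print(s["clock"],s["tool_pos"],s["tcp_rot"],s["opening"])
E
```

```text
{'fx': 353.4097406914265, 'fy': 353.4097406914265, 'cx': 256.6446681183128, 'cy': 181.7182967433548, 'origin': array([ 0.4611, -0.0507,  0.8857]), 'attitude': array([[ 0.0139,  0.9978, -0.0647],
       [-0.9998,  0.015 ,  0.0155],
       [ 0.0164,  0.0645,  0.9978]])}
{'fx': 406.541297525672, 'fy': 406.541297525672, 'cx': 258.5564961407966, 'cy': 195.05437313131483, 'origin': array([1.1847, 0.2816, 0.8001]), 'attitude': array([[-0.4645, -0.6353,  0.6169],
       [ 0.8854, -0.3194,  0.3377],
       [-0.0175,  0.7031,  0.7109]])}
0.1 [0.1702 0.4695 0.2445] [[-0.9401  0.3408 -0.0006]
 [ 0.3408  0.9401 -0.0018]
 [ 0.     -0.0019 -1.    ]] 0.9995360568737381
```

View pics/top0.png

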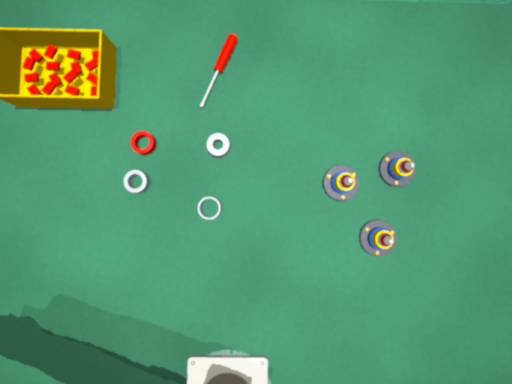

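View pics/scene0.png

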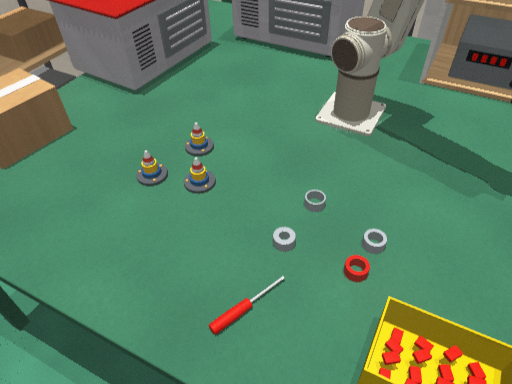

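Top view: grey sleeves at (136,181), (218,145) and (209,208), with hole sizes that look middle, small and large. The red one at (143,142) is a decoy. The gauge candidates are at (341,183), (397,169) and (378,238). (341,183) has the lowest column, so the largest y, which makes it farthest left and the one meant. I'll measure both and confirm with a crop.

Run:
```python
from h import *
np.set_printoptions(precision=4,suppress=True)
im=cv2.imread("pics/top0.png");m=eyes.camera_model("top")
hsv=cv2.cvtColor(im,cv2.COLOR_BGR2HSV)
k=((hsv[...,1]<70)&(hsv[...,2]>110)).astype(np.uint8)*255
cs,h=cv2.findContours(k,cv2.RETR_CCOMP,cv2.CHAIN_APPROX_NONE)
for i,c in enumerate(cs):
    if h[0][i][3]<0 and 200<cv2.contourArea(c)<900:
        (u,v),r=cv2.minEnclosingCircle(c);a=[cv2.contourArea(cs[j]) for j in range(len(cs)) if h[0][j][3]==i]
        print("sleeve",u,v,r,a,onz(m,u,v,.03))
b=((hsv[...,1]<110)&(hsv[...,0]>100)|(hsv[...,1]<60)).astype(np.uint8)*255
nb=(~((hsv[...,0]>60)&(hsv[...,0]<95)&(hsv[...,1]>90))).astype(np.uint8)*255
cs,_=cv2.findContours(nb,cv2.RETR_EXTERNAL,cv2.CHAIN_APPROX_NONE)
for c in cs:
    if 600<cv2.contourArea(c)<1600:
        (u,v),r=cv2.minEnclosingCircle(c);e=cv2.fitEllipse(c);print("disc",u,v,r,e,onz(m,*e[0],.005))
A=im[120:230,105:245];B=im[145:265,310:430]
cv2.imwrite("pics/crop.png",np.hstack([cv2.resize(A,(420,360),interpolation=2),cv2.resize(B,(360,360),interpolation=2)]))
```

```text
sleeve 209.0 207.63636779785156 12.28628921508789 [254.0] [0.4523 0.05   0.03  ]
sleeve 135.62698364257812 180.6746063232422 12.90723991394043 [149.5] [0.5148 0.2281 0.03  ]
sleeve 217.5465087890625 144.2558135986328 12.268095016479492 [68.0] [0.6067 0.0326 0.03  ]
disc 377.5 237.5 18.721744537353516 ((377.513427734375, 237.48085021972656), (35.9562873840332, 36.895896911621094), 142.9308319091797) [ 0.3838 -0.3668  0.005 ]
disc 340.79998779296875 182.39999389648438 18.384889602661133 ((340.7694091796875, 182.3978729248047), (35.55923080444336, 36.03428649902344), 99.17507934570312) [ 0.5197 -0.2753  0.005 ]
disc 397.01123046875 168.20223999023438 18.47317886352539 ((397.02996826171875, 168.4361572265625), (35.37044906616211, 36.183658599853516), 98.52653503417969) [ 0.5571 -0.4177  0.005 ]
disc 216.0 69.5 40.77079772949219 ((223.49310302734375, 56.48211669921875), (11.613961219787598, 92.3023681640625), 24.7022647857666) [0.8372 0.0247 0.005 ]
```

View pics/crop.png

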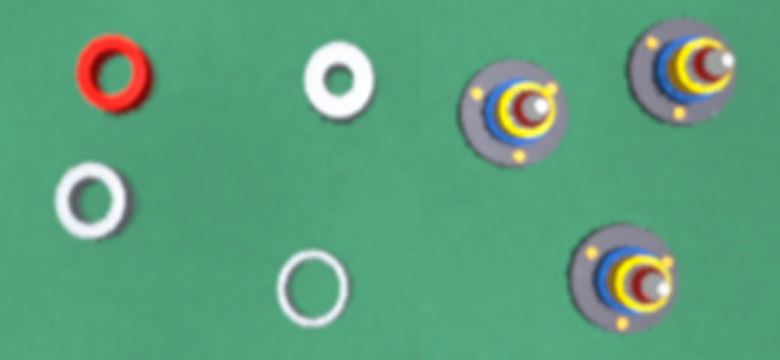

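The crop settles it. The sleeve at (136,181) has the middle hole (hole area 150 px, against 68 and 254), so sleeve36 is at about (0.515, 0.228). The left crop pixel (513,113) is the leftmost gauge, at about (0.520, -0.275). Moving over the sleeve.

send_rows(commands=[[[-40, -11, 5], [0, 0, 0], 85], [[-40, -11, 10], [0, 0, 0], 85], [[-40, -11, 10], [0, 0, 0], 85], [[-40, -11, 10], [0, 0, 0], 85], [[-40, -11, 10], [0, 0, 0], 85]])

```text
clock: 0.6
tool_pos: [0.3406, 0.3489, 0.1996]
tcp_rot: [[-0.94, 0.341, -0.0], [0.341, 0.94, -0.0], [0.0, -0.001, -1.0]]
ft_force: [0.6, 0.4, -0.4]
opening: 0.995
grasp_force: 0.0
```

send_rows(commands=[[[-40, -11, 10], [0, 0, 0], 85], [[-40, -11, 5], [0, 0, 0], 85], [[-40, -11, 0], [0, 0, 0], 85], [[-40, -11, 0], [0, 0, 0], 85], [[-40, -11, 0], [0, 0, 0], 85]])

```text
clock: 1.1
tool_pos: [0.5099, 0.2289, 0.1847]
tcp_rot: [[-0.94, 0.341, -0.001], [0.341, 0.94, -0.0], [0.001, -0.001, -1.0]]
ft_force: [-0.4, -0.0, -0.0]
opening: 0.994
grasp_force: 0.0
```

send_rows(commands=[[[0, 0, 0], [0, 0, 0], 85], [[0, 0, 0], [0, 0, 0], 85]])

```text
clock: 1.3
tool_pos: [0.5091, 0.2294, 0.1844]
tcp_rot: [[-0.939, 0.343, -0.002], [0.343, 0.939, -0.0], [0.002, -0.001, -1.0]]
ft_force: [-0.5, 0.9, -0.2]
opening: 0.998
grasp_force: 0.0
```

```bash
cat > w.py <<'E'
from h import *
import sys
np.set_printoptions(precision=4,suppress=True)
s=sensors.observe();m=eyes.camera_model("wrist");im=eyes.capture("wrist")[:,:,::-1].copy();cv2.imwrite(f"pics/{sys.argv[1]}.png",im)
print(s["clock"],s["tool_pos"],s["joints"],s["tcp_rot"]);print(m)
E
python3 w.py w1; cat>>h.py <<'E'
E
python3 -c "
from h import *
m=eyes.camera_model('wrist');print(px(m,[.515,.228,.03]))"
```

```text
1.3 [0.5091 0.2294 0.1844] [0.4232 0.3889 0.052  1.2357 0.0004 0.7732] [[-0.9394  0.3429 -0.0018]
 [ 0.3429  0.9394 -0.0004]
 [ 0.0016 -0.001  -1.    ]]
{'fx': 281.33381193822066, 'fy': 281.33381193822066, 'cx': 257.19025063772426, 'cy': 190.99553498499486, 'origin': array([0.4478, 0.2519, 0.3129]), 'attitude': array([[ 0.343 , -0.9071, -0.2439],
       [ 0.9394,  0.3313,  0.0888],
       [ 0.0003, -0.2596,  0.9657]])}
(np.float64(257.27879255898495), np.float64(187.3608380747017))
```

View pics/w1.png

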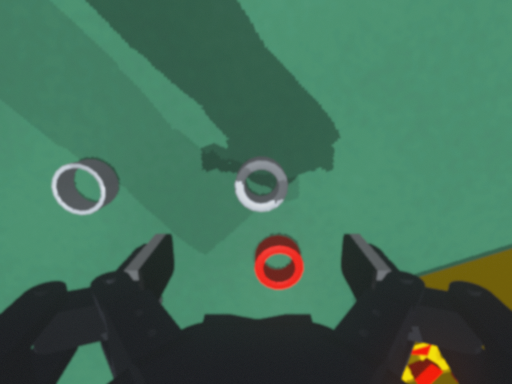

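The wrist view shows sleeve36 at about (262,185). sleeve46 is at (85,188) and the red decoy at (278,264). I'll refine the sleeve centre.

Run:
```python
from h import *
np.set_printoptions(precision=4,suppress=True)
im=cv2.imread("pics/w1.png");m=eyes.camera_model("wrist")
hsv=cv2.cvtColor(im,cv2.COLOR_BGR2HSV)
k=(hsv[...,1]<60).astype(np.uint8)*255;k[:,:215]=0;k[:,310:]=0;k[:140]=0;k[225:]=0
cs,_=cv2.findContours(k,cv2.RETR_EXTERNAL,cv2.CHAIN_APPROX_NONE)
c=max(cs,key=cv2.contourArea);e=cv2.fitEllipse(cv2.convexHull(c));print(cv2.boundingRect(c),e)
# z of outline: project contour to top plane, fit circle
P=np.array([onz(m,u,v,.03)[:2] for u,v in cv2.convexHull(c)[:,0]],np.float32)
print(cv2.minEnclosingCircle(P*1000))
p=onz(m,*e[0],.03);print(p)
s=sensors.observe();R=np.array(s["tcp_rot"]);p[2]=.02;print("tool delta mm",R.T@(p-s["tool_pos"])*1000)
cv2.imwrite("pics/w1c.png",cv2.resize(np.hstack([im[140:225,215:310],cv2.cvtColor(k,8)[140:225,215:310]]),None,fx=4,fy=4))
```

```text
(234, 156, 54, 56) ((260.6498107910156, 184.05604553222656), (53.49294662475586, 55.69624328613281), 0.5661300420761108)
((513.3905029296875, 232.53187561035156), 29.72229766845703)
[0.5129 0.2325 0.03  ]
tool delta mm [ -3.6849   3.9865 164.6038]
```

View pics/w1c.png

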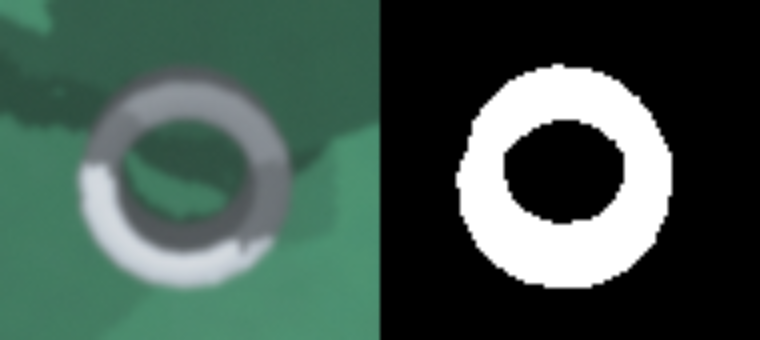

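The outline takes in about 4 px of outer wall at the top, so the top-face centre is about (260.6,185.7). That gives a tool shift of roughly (-5.5, +3.5). Going down.

send_rows(commands=[[[-5, 3, 30], [0, 0, 0], 85], [[0, 0, 40], [0, 0, 0], 85], [[0, 0, 40], [0, 0, 0], 85], [[0, 0, 30], [0, 0, 0], 85], [[0, 0, 15], [0, 0, 0], 85]])

```text
clock: 1.85
tool_pos: [0.5109, 0.2317, 0.0271]
tcp_rot: [[-0.941, 0.338, -0.006], [0.338, 0.941, -0.002], [0.005, -0.004, -1.0]]
ft_force: [-0.3, 0.1, -0.0]
opening: 0.997
grasp_force: 0.0
```

send_rows(commands=[[[0, 0, 9], [0, 0, 0], 85], [[0, 0, 0], [0, 0, 0], 85], [[0, 0, 0], [0, 0, 0], 65], [[0, 0, 0], [0, 0, 0], 58], [[0, 0, 0], [0, 0, 0], 50]])

```text
clock: 2.35
tool_pos: [0.5159, 0.2321, 0.0234]
tcp_rot: [[-0.94, 0.341, 0.003], [0.341, 0.94, 0.002], [-0.002, 0.002, -1.0]]
ft_force: [-1.0, -0.6, 6.2]
opening: 0.626
grasp_force: 63.8
```

send_rows(commands=[[[0, 0, 0], [0, 0, 0], 45], [[0, 0, 0], [0, 0, 0], 40], [[0, 0, 0], [0, 0, 0], 40], [[0, 0, 0], [0, 0, 0], 40]])

```text
clock: 2.75
tool_pos: [0.5159, 0.2321, 0.0234]
tcp_rot: [[-0.94, 0.341, 0.003], [0.341, 0.94, 0.002], [-0.002, 0.003, -1.0]]
ft_force: [-1.0, -1.0, 5.9]
opening: 0.625
grasp_force: 63.6
```

Gripped at 0.625 opening and 64 N. Lifting, then moving to a spot short of the gauge for a wrist-camera look.

send_rows(commands=[[[0, 0, -15], [0, 0, 0], 40], [[0, 0, -35], [0, 0, 0], 40], [[0, 0, -45], [0, 0, 0], 40], [[0, -20, -45], [0, 0, 0], 40], [[-8, -35, -25], [0, 0, 0], 40]])

```text
clock: 3.25
tool_pos: [0.5052, 0.1787, 0.191]
tcp_rot: [[-0.941, 0.338, 0.007], [0.338, 0.941, 0.003], [-0.006, 0.005, -1.0]]
ft_force: [0.5, -0.4, -1.1]
opening: 0.626
grasp_force: 63.5
```

send_rows(commands=[[[-14, -42, -5], [0, 0, 0], 40], [[-14, -42, 0], [0, 0, 0], 40], [[-14, -42, 0], [0, 0, 0], 40], [[-14, -42, 0], [0, 0, 0], 40], [[-14, -42, 0], [0, 0, 0], 40]])

```text
clock: 3.75
tool_pos: [0.4975, -0.046, 0.1921]
tcp_rot: [[-0.94, 0.341, 0.002], [0.341, 0.94, -0.0], [-0.002, 0.0, -1.0]]
ft_force: [-0.1, 0.4, -1.7]
opening: 0.627
grasp_force: 63.5
```

send_rows(commands=[[[-14, -42, 0], [0, 0, 0], 40], [[-14, -42, 0], [0, 0, 0], 40], [[-10, -42, 0], [0, 0, 0], 40], [[-10, -42, 0], [0, 0, 0], 40], [[0, -42, 0], [0, 0, 0], 40]])

```text
clock: 4.25
tool_pos: [0.4715, -0.2603, 0.1919]
tcp_rot: [[-0.94, 0.341, 0.002], [0.341, 0.94, -0.001], [-0.002, -0.0, -1.0]]
ft_force: [0.4, -0.1, -1.9]
opening: 0.626
grasp_force: 63.5
```

send_rows(commands=[[[0, 0, 0], [0, 0, 0], 40], [[0, 0, 0], [0, 0, 0], 40]])

```text
clock: 4.45
tool_pos: [0.4707, -0.2589, 0.1915]
tcp_rot: [[-0.939, 0.343, 0.0], [0.343, 0.939, 0.0], [-0.0, 0.001, -1.0]]
ft_force: [-0.1, 0.7, -1.2]
opening: 0.628
grasp_force: 63.5
```

```bash
python3 w.py w2; python3 -c "
from h import *
m=eyes.camera_model('wrist')
for z in (0.006,.052,.092):print(px(m,[.52,-.275,z]))"
```

```text
4.45 [ 0.4707 -0.2589  0.1915] [-0.5033  0.3421  0.0021  1.2307  0.0006 -0.1527] [[-0.9392  0.3434  0.0004]
 [ 0.3434  0.9392  0.0004]
 [-0.0002  0.0005 -1.    ]]
{'fx': 281.33381193822066, 'fy': 281.33381193822066, 'cx': 257.19025063772426, 'cy': 190.99553498499486, 'origin': array([ 0.4092, -0.2365,  0.32  ]), 'attitude': array([[ 0.3435, -0.9063, -0.2461],
       [ 0.9392,  0.3319,  0.0882],
       [ 0.0018, -0.2614,  0.9652]])}
(np.float64(257.3509835170971), np.float64(217.25123302815075))
(np.float64(257.4570473550137), np.float64(232.97255176344362))
(np.float64(257.5798200343555), np.float64(251.17053952094713))
```

View pics/w2.png

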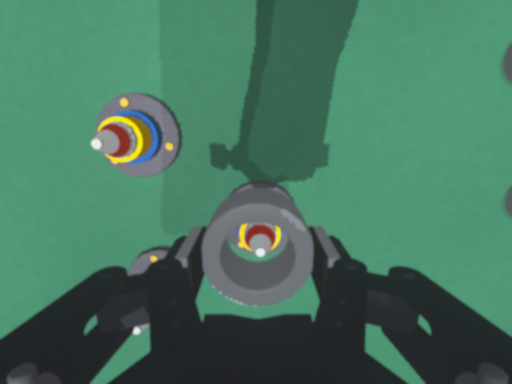

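The wrist view looks straight through the held sleeve's hole (about (258,248)) onto the target gauge, whose tip is at about (260,252). The other two gauges are to the left, at (113,140) and (140,290). Now measuring the sleeve centre and the tip.

```bash
cat > meas.py <<'E'
from h import *
import sys
np.set_printoptions(precision=4,suppress=True)
im=cv2.imread(f"pics/{sys.argv[1]}.png");m=eyes.camera_model("wrist");s=sensors.observe();R=np.array(s["tcp_rot"]);t=np.array(s["tool_pos"])
hsv=cv2.cvtColor(im,cv2.COLOR_BGR2HSV)
x0,x1,y0,y1=200,316,175,310
k=np.zeros(im.shape[:2],np.uint8);k[y0:y1,x0:x1]=((im.min(2)>205))[y0:y1,x0:x1]*255
cs,_=cv2.findContours(k,cv2.RETR_EXTERNAL,2)
for c in cs:
    (u,v),r=cv2.minEnclosingCircle(c);p=onz(m,u,v,.091);print("tip",u,v,r,p,"tool",R.T@(p-t)*1000)
# top face of sleeve: mid-grey ring, brighter than walls
g=np.zeros_like(k);g[y0:y1,x0:x1]=((hsv[...,1]<50)&(hsv[...,2]>97)&(hsv[...,2]<205))[y0:y1,x0:x1]*255
cs,h=cv2.findContours(g,cv2.RETR_CCOMP,cv2.CHAIN_APPROX_NONE)
zt=t[2]-.0084+.015
for i,c in enumerate(cs):
    if cv2.contourArea(c)>800:
        e=cv2.fitEllipse(c);p=onz(m,*e[0],zt);print("ring" if h[0][i][3]<0 else "hole",e,p,"tool",R.T@(p-t)*1000)
v=im.copy();cv2.imwrite("pics/c_"+sys.argv[1]+".png",np.hstack([cv2.resize(a[y0:y1,x0:x1],None,fx=3.3,fy=3.3) for a in (im,cv2.cvtColor(g,8))]))
E
python3 meas.py w2
```

```text
tip 260.0 251.5 4.031229019165039 [ 0.5215 -0.2732  0.091 ] tool [-52.6404   2.8187 100.5298]
ring ((257.4458923339844, 252.58132934570312), (104.65900421142578, 112.06922912597656), 82.6641616821289) [ 0.4692 -0.257   0.1981] tool [ 2.0394  0.2951 -6.6001]
hole ((256.6663818359375, 263.1931457519531), (48.064353942871094, 80.81392669677734), 91.15811920166016) [ 0.4744 -0.2593  0.1981] tool [-3.5941 -0.0798 -6.5996]
hole ((258.1984558105469, 236.32540893554688), (28.816184997558594, 47.475250244140625), 90.82882690429688) [ 0.4615 -0.2538  0.1981] tool [10.4362  0.6468 -6.6009]
```

View pics/c_w2.png

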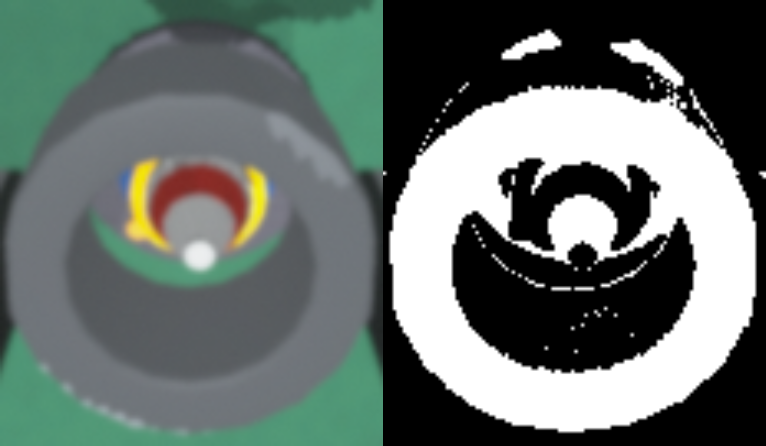

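Run:
```python
from h import *
np.set_printoptions(precision=4,suppress=True)
m=eyes.camera_model("wrist");s=sensors.observe();R=np.array(s["tcp_rot"]);t=np.array(s["tool_pos"])
for zt in (t[2]-.0084+.015,t[2]+.001):
  for a,b in (((257.5,203.5),(257.5,305.2)),((257.9,222.6),(257.9,290)),((201.8,252),(313.4,252)),((220.3,255),(295.8,255))):
    A=R.T@(onz(m,*a,zt)-t)*1000;B=R.T@(onz(m,*b,zt)-t)*1000;print((A+B)/2,np.linalg.norm(A-B))
```

```text
[-0.2916  0.3214 -6.5998] 53.74739421377981
[-0.539   0.5131 -6.5996] 35.7087590109653
[ 2.3444  0.3791 -6.6001] 53.18594972644919
[ 0.7658  0.5889 -6.5998] 36.092462413159176
[-3.3128  0.335  -0.9994] 56.218155614806484
[-3.5716  0.5356 -0.9993] 37.35028646980225
[-0.5557  0.3953 -0.9997] 55.6309015903176
[-2.2069  0.6149 -0.9994] 37.75162867234082
```

Sleeve centre in the tool frame is about (-0.7, 0.4), and the tip is at (-52.6, 2.8). Shift by (-52, +2.4) and descend until the tip enters the hole.

send_rows(commands=[[[-26, 1.2, 0], [0, 0, 0], 40], [[-26, 1.2, 0], [0, 0, 0], 40], [[0, 0, 20], [0, 0, 0], 40], [[0, 0, 30], [0, 0, 0], 40], [[0, 0, 15], [0, 0, 0], 40]])

```text
clock: 5.0
tool_pos: [0.5207, -0.2709, 0.124]
tcp_rot: [[-0.941, 0.338, -0.003], [0.338, 0.941, 0.002], [0.003, 0.001, -1.0]]
ft_force: [-0.1, -0.1, -1.5]
opening: 0.62
grasp_force: 63.5
```

send_rows(commands=[[[0, 0, 0], [0, 0, 0], 40], [[0, 0, 0], [0, 0, 0], 40]])

```text
clock: 5.2
tool_pos: [0.5215, -0.2722, 0.1267]
tcp_rot: [[-0.941, 0.339, -0.0], [0.339, 0.941, 0.0], [0.0, 0.0, -1.0]]
ft_force: [-0.1, 0.5, -0.5]
opening: 0.625
grasp_force: 63.5
```

```bash
python3 w.py w3
python3 - <<'E'
import cv2
im=cv2.imread("pics/w3.png");cv2.imwrite("pics/w3c.png",cv2.resize(im[180:330,180:340],None,fx=4,fy=4))
E
```

```text
5.2 [ 0.5215 -0.2722  0.1267] [-0.4812  0.4866  0.0475  1.1319  0.0002 -0.1355] [[-0.9408  0.3388 -0.    ]
 [ 0.3388  0.9408  0.0002]
 [ 0.0001  0.0002 -1.    ]]
{'fx': 281.33381193822066, 'fy': 281.33381193822066, 'cx': 257.19025063772426, 'cy': 190.99553498499486, 'origin': array([ 0.46  , -0.2501,  0.2551]), 'attitude': array([[ 0.3389, -0.9081, -0.2461],
       [ 0.9408,  0.3275,  0.0872],
       [ 0.0014, -0.2611,  0.9653]])}
```

View pics/w3c.png

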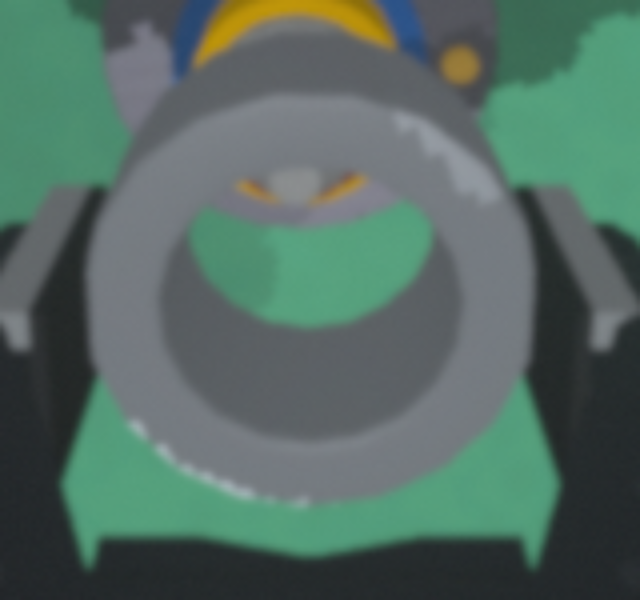

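Run:
```python
from h import *
m=eyes.camera_model("wrist")
for z in(.006,.027,.052,.058,.092):print(z,px(m,[.5215,-.2732,z]))
for d in(-.045,.045):
  a=m["attitude"][:,1];print(px(m,[.5215-.94*d,-.2732+.34*d,.006]))
```

```text
0.006 (np.float64(256.276125477034), np.float64(188.0648946519629))
0.027 (np.float64(256.22652294977973), np.float64(194.34370270427718))
0.052 (np.float64(256.1552156324677), np.float64(203.3699556577344))
0.058 (np.float64(256.1356414080064), np.float64(205.84770840478976))
0.092 (np.float64(256.0002916562428), np.float64(222.9806078414587))
(np.float64(256.2736332980223), np.float64(233.40919335060534))
(np.float64(256.2788569222912), np.float64(138.36723287221804))
```

View pics/w3.png

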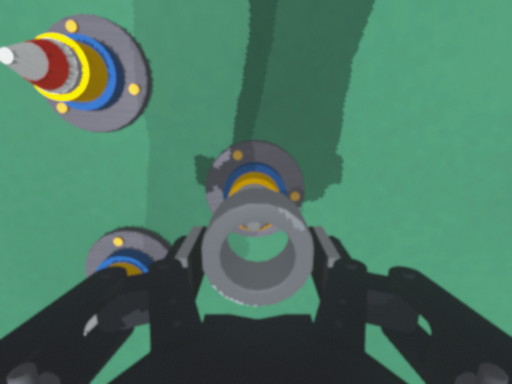

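The full wrist view shows the disc centre at (254.7,188), the tip at about (254,228), and the sleeve centre at column 257.7. The sleeve therefore sits about 2.3 mm too far along tool +y, while x is fine. Correcting and sliding down.

send_rows(commands=[[[0, -2.3, 0], [0, 0, 0], 40], [[0, 0, 8], [0, 0, 0], 40], [[0, 0, 8], [0, 0, 0], 40], [[0, 0, 4], [0, 0, 0], 40], [[0, 0, 0], [0, 0, 0], 40]])

```text
clock: 5.75
tool_pos: [0.5193, -0.2754, 0.105]
tcp_rot: [[-0.94, 0.341, -0.002], [0.341, 0.94, 0.001], [0.002, 0.0, -1.0]]
ft_force: [-0.9, 0.4, -1.0]
opening: 0.624
grasp_force: 63.6
```

send_rows(commands=[[[0, 0, 5], [0, 0, 0], 40], [[0, 0, 5], [0, 0, 0], 40], [[0, 0, 4], [0, 0, 0], 40], [[0, 0, 0], [0, 0, 0], 40]])

```text
clock: 6.15
tool_pos: [0.5197, -0.2754, 0.0914]
tcp_rot: [[-0.94, 0.341, -0.001], [0.341, 0.94, 0.001], [0.002, 0.0, -1.0]]
ft_force: [0.1, 0.3, -1.0]
opening: 0.626
grasp_force: 63.6
```

send_rows(commands=[[[0, 0, 3], [0, 0, 0], 40], [[0, 0, 3], [0, 0, 0], 40], [[0, 0, 2], [0, 0, 0], 40], [[0, 0, 0], [0, 0, 0], 40]])

```text
clock: 6.55
tool_pos: [0.5199, -0.2756, 0.0839]
tcp_rot: [[-0.94, 0.341, -0.001], [0.341, 0.94, 0.0], [0.001, 0.0, -1.0]]
ft_force: [0.4, 0.1, -1.5]
opening: 0.626
grasp_force: 63.6
```

send_rows(commands=[[[0, 0, 2], [0, 0, 0], 40], [[0, 0, 2], [0, 0, 0], 40], [[0, 0, 1], [0, 0, 0], 40], [[0, 0, 0], [0, 0, 0], 40]])

```text
clock: 6.95
tool_pos: [0.5202, -0.2755, 0.0791]
tcp_rot: [[-0.94, 0.341, -0.0], [0.341, 0.94, 0.0], [0.0, 0.0, -1.0]]
ft_force: [0.3, 0.5, -1.3]
opening: 0.626
grasp_force: 63.6
```

send_rows(commands=[[[0, 0, 1.5], [0, 0, 0], 40], [[0, 0, 1.5], [0, 0, 0], 40], [[0, 0, 0], [0, 0, 0], 40]])

```text
clock: 7.25
tool_pos: [0.5203, -0.2755, 0.0761]
tcp_rot: [[-0.94, 0.341, 0.0], [0.341, 0.94, 0.0], [-0.0, 0.0, -1.0]]
ft_force: [-0.7, 1.1, -1.5]
opening: 0.624
grasp_force: 63.6
```

send_rows(commands=[[[0, 0, 1], [0, 0, 0], 40], [[0, 0, 1], [0, 0, 0], 40], [[0, 0, 0], [0, 0, 0], 40]])

```text
clock: 7.55
tool_pos: [0.5203, -0.2756, 0.0754]
tcp_rot: [[-0.94, 0.341, 0.001], [0.341, 0.94, 0.0], [-0.001, 0.0, -1.0]]
ft_force: [-1.4, 2.1, 5.5]
opening: 0.624
grasp_force: 64.2
```

Contact came exactly at the expected height (TCP at 75.4 mm, +7 N), so the sleeve is seated. Releasing and drawing clear.

send_rows(commands=[[[0, 0, 0], [0, 0, 0], 70], [[0, 0, 0], [0, 0, 0], 85], [[0, 0, 0], [0, 0, 0], 85], [[0, 0, 0], [0, 0, 0], 85], [[0, 0, 0], [0, 0, 0], 85]])

```text
clock: 8.05
tool_pos: [0.5201, -0.2758, 0.0741]
tcp_rot: [[-0.94, 0.341, -0.0], [0.341, 0.94, -0.0], [0.0, -0.0, -1.0]]
ft_force: [-0.8, -0.5, -0.4]
opening: 0.994
grasp_force: 0.0
```

send_rows(commands=[[[0, 0, -10], [0, 0, 0], 85], [[0, 0, -25], [0, 0, 0], 85], [[0, 0, -40], [0, 0, 0], 85], [[20, 0, -40], [0, 0, 0], 85], [[30, 0, 0], [0, 0, 0], 85]])

```text
clock: 8.55
tool_pos: [0.4773, -0.2608, 0.1963]
tcp_rot: [[-0.94, 0.34, 0.012], [0.34, 0.94, -0.007], [-0.014, -0.002, -1.0]]
ft_force: [-0.4, -0.2, 0.1]
opening: 0.994
grasp_force: 0.0
```

send_rows(commands=[[[0, 0, 0], [0, 0, 0], 85], [[0, 0, 0], [0, 0, 0], 85]])

```text
clock: 8.75
tool_pos: [0.4731, -0.2587, 0.1903]
tcp_rot: [[-0.94, 0.341, 0.001], [0.341, 0.94, -0.001], [-0.001, -0.0, -1.0]]
ft_force: [-0.1, -0.9, 0.3]
opening: 1.001
grasp_force: 0.0
```

```bash
python3 w.py w4
python3 - <<'E'
from h import *
m=eyes.camera_model("wrist");u,v=map(int,px(m,[.5203,-.2755,.07]));print(u,v)
a=cv2.imread("pics/w4.png")[max(v-75,0):v+75,u-80:u+80]
b=eyes.capture("scene")[110:230,120:248,::-1]
cv2.imwrite("pics/end.png",np.hstack([cv2.resize(a,(400,375)),cv2.resize(b,(400,375))]))
E
```

```text
8.75 [ 0.4731 -0.2587  0.1903] [-0.5004  0.3457  0.0039  1.2275  0.     -0.1524] [[-0.9401  0.341   0.0013]
 [ 0.341   0.9401 -0.0007]
 [-0.0015 -0.0002 -1.    ]]
{'fx': 281.33381193822066, 'fy': 281.33381193822066, 'cx': 257.19025063772426, 'cy': 190.99553498499486, 'origin': array([ 0.4114, -0.2363,  0.3186]), 'attitude': array([[ 0.341 , -0.907 , -0.2472],
       [ 0.94  ,  0.3293,  0.0886],
       [ 0.001 , -0.2626,  0.9649]])}
257 239
```

View pics/end.png

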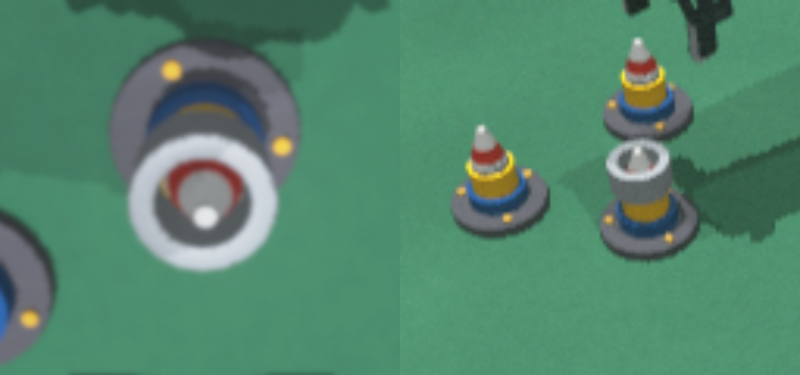

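The sleeve (wrist crop (204,202), scene crop (640,170)) sits level on the yellow step, with the cone tip centred in its hole and the gripper clear. Handing in.

```bash
python3 -c "
from h import *
print(bot.close_job())"
```

```text
the job is handed in; nothing more can be done
None
```

The 36 mm sleeve was slid down onto the yellow step of the leftmost gauge and released once it touched at the expected height. The final pictures show it level and centred with the gripper clear; the job was handed in at about 9 s, and the hand-in gave no verdict.

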